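Seat the drill-jig cover on its locating pin and hold it down

ROBOT

A 6-joint arm with a two-finger parallel gripper is mounted at the origin on a cart in front of the work surface, level with it; the furniture and walls round the work are solid. World frame = base frame: x ahead of the robot, y to its left, z up, the work surface at z = 0. Lengths are in m, angles in rad, forces in N, time in s.
With the tool pointing down it reaches from about 0.3 to 0.95 m from the base axis. Payload 3.1 kg.
Tool frame: the origin (TCP) lies between the finger pads; the fingertips stand manip.tip_reach ahead of it and the grasp point (between the pads) lies 8 mm behind it (manip.tip_reach is the distance from the TCP to the fingertips, in m); z points along the fingers, y is the line along which they close (so a half turn about z gives the same grasp; the last joint's range is limited). The gripper opens to 85 mm and grips with 20 to 120 N. Pads are 22 mm wide; open, the fingers measure 114 mm over their backs; the gripper's body (76 mm by 85 mm) begins 54 mm behind the grasp point. The pads swing forward as they close: fully open they stand 13 mm farther back than shut.
Start: joints at [-1.208, 0.308, 1.634, -0, 1.2, -0.07], TCP at [0.262, -0.567, 0.242] pointing down, gripper open.
Joint ranges: [-3.06, 3.06], [-0.79, 1.96], [0.05, 2.63], [-1.19, 4.34], [0.05, 2.64], [-2.94, 2.94]. Speed limits (rad/s): [2.79, 2.79, 3.14, 3.14, 3.14, 3.14].

INTERFACE

Orientations are given as [roll, pitch, yaw] about the fixed x, y, z axes, in that order (R = Rz(yaw) Ry(pitch) Rx(roll)).
In Python, from workcell import get_state, viewer, manip gives the robot as it stands. The module is installed in compiled form; this text tells all that it offers.
- The arm moves only by the tool servo_tool, never from a script. Its argument "steps" is a list of rows, each an object of numbers: "x", "y", "z": the shift along the world's x, y, z in mm; "wx", "wy", "wz": the turn, a rotation vector about the world's x, y, z in degrees; "claw": the opening, from -1 (shut) to 1 (fully open). In form: [{"x": .., "y": .., "z": .., "wx": .., "wy": .., "wz": .., "claw": ..}, ...]. A call has 1 to 5 rows; each row is the pose to reach, as a shift and turn from the pose commanded when the call began; what a row does not reach only later rows make up. A row lasts 1/10 s, in which the tool goes at most 50 mm and 8.59 degrees, less where a joint would pass 70% of its speed; a pose out of reach is approached as far as the arm can. A call with a gripper value outside its range is refused whole. The fingers move at their own pace and stop on an object; "squeeze" is the grip in N (left out, the last holds). Time passes only in rows, so rows that repeat a pose let the fingers close. It gives the time, the measured TCP pose, the force, the opening and the grip force at its end, in the units of the state.
- get_state(): the state, without advancing time (a new reading comes with each control period).
- viewer.read_camera(name): name is "scene" or "top"; returns the picture (420x560x3 uint8, red, green, blue); there is no depth.
- viewer.camera_params(name): a dict with "fovy" (degrees; the focal length in pixels is half the picture's height over the tangent of half this angle, whatever the lens; pixels are square), "cx", "cy" (the principal point, pixels), "eye" and "rotation" of the camera in the world. Camera axes: x right, y up, looking along -z (the intrinsics and any distortion apply to the point x, -y, -z); pixel columns grow to the right and rows downward; lengths in m; the calibration is good to about 2 mm. A picture is of the moment at which its call begins. camera_params takes no time and is no camera call.
- manip.job_done(): hands the job in; it is judged then, once.
The state is a dict: "clock": time; "qpos": joint angles; "qd": joint speeds; "joint_torque": joint torques, N m; "ee_pos": TCP position; "orientation": TCP orientation; "contact_force": force on the tool from outside, world axes, zero at the start; "torque": the same for the moment, N m; "finger_gap": finger opening in m; "gripper_force": force on a finger pad.
Only numpy, scipy, OpenCV 4.12 (cv2) and the standard library are available. Lean on these libraries where they do the work, as an engineer would, in place of code of your own. Each camera call takes 0.05 s, during which the arm holds its last target. There are 200 camera calls.

TASK

Pick up the blue drill-jig cover by its black grip block, lay it in the channel of the jig nest and slide it along the channel until it drops over the locating pin hidden beneath it, then press it fully home, flush on the nest floor, against the spring pads. Finish while still gripping the block and holding the cover down (the springs lift it again if you let go), and leave the gauge block, oil bottle and tape roll where they stand.

Things in the scene. Friction and masses are not known exactly. Their poses are not given: they have to be found in the camera images.
- cover: Loose jig cover, 0.25 to 0.37 kg: blue plate 64 (x) x 100 (y) x 14 mm with four steel drill bushes, grip block on top. Origin: centre of the underside; z up, y along the plate. In the middle of the underside is a blind slot for the pin, 22 (x) x 15 (y) mm, 14 mm deep, hidden from above by the grip block. Fits either way round. Starts flat on the bench, grip block up.
- cover_grip (a point): Centre of the black grip block on the cover's middle, 32 mm above the cover's underside. The block is 28 mm (cover x) x 50 mm (cover y) and rises from the plate's top (14 mm above the underside) to 50 mm.
- nest: Jig nest fixed to the bench: aluminium floor plate 104 (x) x 200 (y) mm, 10 mm thick, with dark steel rails and end stops rising 18 mm above it (28 mm above the bench) round a channel 72 mm wide (x) and 144 mm long (y): the cover has 4 mm of play to each side and 22 mm each way lengthways. Origin: centre of the underside, on the bench; y along the channel, z up.
- nest_floor (a point): Middle of the channel floor, 10 mm above the bench. A steel pin (12 mm diameter, 10 mm tall, tip bevelled to 7 mm over the top 3 mm) stands on the channel's centre line, at most 14 mm from this point along the channel (nest y, either way), different each time and not reported. Until slot meets pin, the cover rides on the pin's tip, its underside 20 mm above the bench.
- nest_pads (a point): Middle of the tops of four sprung brass pads (8 mm diameter, at nest x = +-22, y = +-26 mm), 5 mm above the channel floor. A cover dropped on the pin rests on them, underside 15 mm above the bench; pushing it flush to the floor (underside 10 mm above the bench) takes 10 to 13 N downward, and the pads lift it again when the push ends.
- gauge_block: Bystander: grey steel gauge block with a short post, 30 x 45 x 40 mm, loose, at the right of the nest. Origin: centre of its underside.
- oil_bottle: Bystander: white and green oil bottle with a pointed spout, 40 mm in diameter, 130 mm tall, loose, at the far left. Origin: centre of its underside.
- tape_roll: Bystander: yellow tape roll lying flat, 63 mm in diameter, 19 mm high, loose, at the near left. Origin: centre of its underside.
- hopper_fixture: Obstacle, fixed, always in the same place behind the work: white base plate from x = 0.59 to 0.83, y = -0.13 to 0.21 m, carrying a grey sheet-metal hopper 0.3 m tall; a lever with a red knob juts toward the robot to x = 0.55 at y = -0.08, 0.21 m above the bench. Keep gripper and arm short of it when swinging across. Origin: on the bench, near the middle of the plate.

How it is judged:
By the outcome, as a careful person would: the job done as asked, in the order asked, and still so for the second after the job is handed in, while the arm keeps its last pose, push and grip.
It also fails if it takes over 45 s, if anything falls off the work surface, if the arm or the gripper's body presses on something with over 40 N, if the wrist force passes 120 N, or if a joint passes its speed limit or range.

## Working session

There is one attempt and no reset: what is moved stays moved. The work goes in short steps, Python scripts to look and compute and a tool call to move; the robot and the scene stay as the last step left them, time stands still between calls to the robot, and variables do not carry over. Pictures are saved under pics/ and viewed, at most 10 in all, crops included, and the job is handed in when it is done.

Besides the shell and the picture viewer there is one more tool, called after "Call:" by a JSON object that holds its "fn" and its "kwargs", one argument or row to a line. servo_tool: Moves the arm, as the interface text tells. Its arguments: {"type":"object","properties":{"steps":{"type":"array"},"squeeze":{"type":"number"}},"required":["steps"]}

```bash
mkdir -p pics; python3 - <<'E'
from workcell import get_state, viewer, manip
import cv2
for n in("scene","top"):
    im=viewer.read_camera(n); cv2.imwrite(f"pics/{n}0.png",im[:,:,::-1]); print(viewer.camera_params(n))
print(get_state(), manip.tip_reach)
E
```

```text
{'fovy': 53.23321019567816, 'cx': 278.074661494679, 'cy': 211.5775461097025, 'eye': array([-0.11636668,  0.66743852,  0.56510822]), 'rotation': array([ 1.05338146, -0.00296732, -2.28719101])}
{'fovy': 56.74879137865467, 'cx': 277.23170701698814, 'cy': 207.16440914756916, 'eye': array([0.37132005, 0.074857  , 1.0834096 ]), 'rotation': array([ 0.18886765,  0.02001959, -1.54121683])}
{'clock': 0.1, 'qpos': array([-1.20770443e+00,  3.08967195e-01,  1.63507879e+00, -5.13451652e-06,
        1.19971848e+00, -6.97002804e-02]), 'qd': array([ 0.00038644, -0.0007705 , -0.00248231,  0.00193947, -0.00114836,
        0.0011165 ]), 'joint_torque': array([-1.10572102e-03, -4.16407478e+01, -2.77644593e+01, -1.32744176e-04,
        4.00339341e-03, -6.38236813e-06]), 'ee_pos': array([ 0.26183921, -0.5666912 ,  0.24112192]), 'orientation': array([-3.13942578e+00, -1.46483734e-04,  4.32793888e-01]), 'contact_force': array([ 0.122246  ,  0.45535657, -0.31645865]), 'torque': array([-0.02114421,  0.0052928 , -0.01069064]), 'gripper_force': 0.0, 'finger_gap': 0.08502355156484363} 0.011
```

View pics/top0.png

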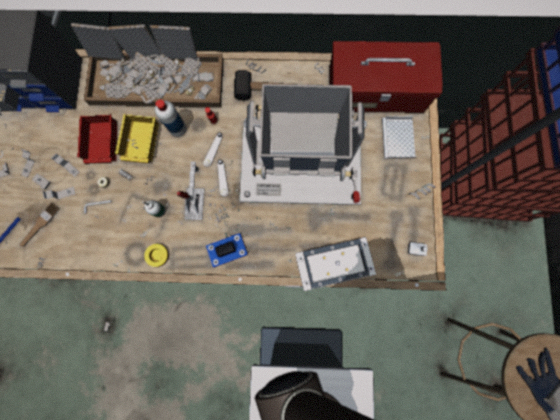

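View pics/scene0.png

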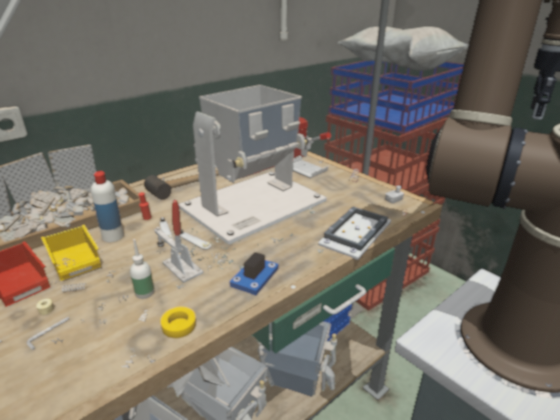

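The top view shows the cover at about (227,250) with its black block, the nest at about (335,263) and the tape at (156,255). The bottle is at (153,207) and the gauge block at (418,248). The scene view agrees: cover (255,272), nest (357,230).

```bash
cat > h.py <<'E'
import numpy as np, cv2
from scipy.spatial.transform import Rotation as Ro
from workcell import get_state, viewer, manip
def cam(n):
    p=viewer.camera_params(n); f=210/np.tan(np.radians(p['fovy']/2))
    return Ro.from_euler('xyz',p['rotation']).as_matrix(),p['eye'],f,p['cx'],p['cy']
def proj(n,P):
    R,e,f,cx,cy=cam(n); c=(np.atleast_2d(P)-e)@R
    return np.c_[cx+f*c[:,0]/-c[:,2], cy-f*c[:,1]/-c[:,2]]
def ray(n,uv,z):
    R,e,f,cx,cy=cam(n); uv=np.atleast_2d(uv).astype(float)
    d=np.c_[(uv[:,0]-cx)/f,-(uv[:,1]-cy)/f,-np.ones(len(uv))]@R.T
    return e+d*((z-e[2])/d[:,2])[:,None]
E
python3 - <<'E'
from h import *
np.set_printoptions(precision=4,suppress=True)
H=[[.59,-.13,0],[.59,.21,0],[.83,.21,0],[.55,-.08,.21]]
for n in("top","scene"): print(n,proj(n,H).round(1).tolist())
im=cv2.imread("pics/top0.png")
a=cv2.resize(im[225:300,195:395],None,fx=4,fy=4,interpolation=cv2.INTER_CUBIC)
s=cv2.imread("pics/scene0.png")
b=cv2.resize(s[195:300,210:410],None,fx=4,fy=4,interpolation=cv2.INTER_CUBIC)[:300+120]
c=np.vstack([a,b[:300]]);cv2.imwrite("pics/c1.png",c)
E
```

```text
top [[359.6, 205.0], [239.7, 202.0], [243.6, 122.7], [355.0, 203.8]]
scene [[325.6, 200.7], [227.7, 244.5], [177.6, 207.5], [328.5, 138.0]]
```

View pics/c1.png

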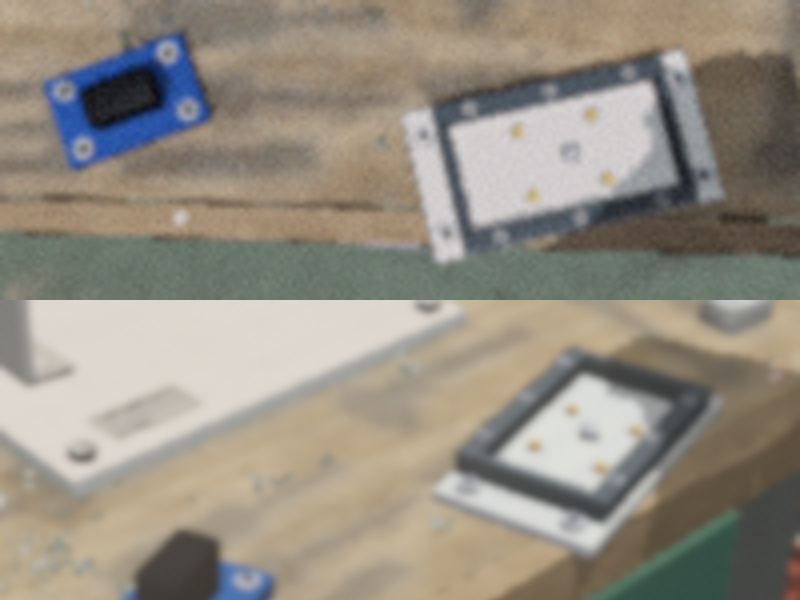

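The crop shows the nest with four brass pads at about crop (517,131), (591,115), (533,195) and (607,178). The pin is visible at about (570,152), slightly right of the pads' centre. The cover's bushes are at (64,91), (167,51), (83,148) and (188,109).

```bash
python3 - <<'E'
from h import *
np.set_printoptions(precision=4,suppress=True)
im=cv2.imread("pics/top0.png"); 
hsv=cv2.cvtColor(im,cv2.COLOR_BGR2HSV)
def c2p(x,o): return (np.array(x,float)+.5)/4-.5+o
def refine(m,x0,r):
    out=[]
    for u,v in x0:
        Y,X=np.mgrid[int(v)-r:int(v)+r+2,int(u)-r:int(u)+r+2]; w=m[Y,X].astype(float); w=w-np.percentile(w,60); w[w<0]=0
        out.append([(w*X).sum()/w.sum(),(w*Y).sum()/w.sum()])
    return np.array(out)
O=[195,225]
pads=refine(hsv[:,:,1],c2p([[517,131],[591,115],[533,195],[607,178]],O),3)
pin=refine(255-hsv[:,:,2].astype(int),c2p([[570,152]],O),3)
P=ray("top",pads,.015); c=P.mean(0); d=P[1]+P[3]-P[0]-P[2]; d/=np.linalg.norm(d)
e=P[0]+P[1]-P[2]-P[3]; 
print("pads",P[:,:2],"c",c,"yaw ydir",np.degrees(np.arctan2(-d[1],-d[0]))-90, "xdir",np.degrees(np.arctan2(e[1],e[0])),np.linalg.norm(P[1]-P[0]),np.linalg.norm(P[2]-P[0]))
for z in(.014,.02): 
    q=ray("top",pin,z)[0]; print("pin",pin,q,(q-c)@d,np.cross(d[:2],(q-c)[:2]))
# scene check
S=np.array([[571,111],[637,130],[535,146],[600,168],[588,133]])
Q=ray("scene",c2p(S,[210,195]),.015); print("scene pads c",Q[:4].mean(0),Q[:4,:2],"pin",[((ray("scene",c2p(S[4:],[210,195]),z)[0]-Q[:4].mean(0))@d) for z in(.015,.018)])
# rails rect
dark=((hsv[:,:,2]<125)).astype(np.uint8); dark[:225]=0; dark[300:]=0; dark[:,:295]=0; dark[:,380:]=0
# cover
blue=((hsv[:,:,0]>100)&(hsv[:,:,0]<125)&(hsv[:,:,1]>130)).astype(np.uint8)
blue[:225]=0;blue[280:]=0;blue[:,:195]=0;blue[:,260:]=0
k=cv2.findNonZero(blue); hull=cv2.convexHull(k); W=ray("top",hull[:,0],.014)[:,:2]
r=cv2.minAreaRect((W*1000).astype(np.float32)); print("cover rect",r)
b=c2p([[64,91],[167,51],[83,148],[188,109]],O); B=ray("top",b,.014); print("bush c",B.mean(0),"long dir",np.degrees(np.arctan2(*(B[0]-B[1])[1::-1])),np.degrees(np.arctan2(*(B[2]-B[3])[1::-1])))
v=hsv[:,:,2]; blk=(v<60).astype(np.uint8); M=np.zeros_like(blk); M[238:262,212:240]=blk[238:262,212:240]
r=cv2.minAreaRect((ray("top",cv2.findNonZero(M)[:,0],.05)[:,:2]*1000).astype(np.float32)); print("block",r)
E
```

```text
pads [[ 0.4388 -0.029 ]
 [ 0.452  -0.079 ]
 [ 0.3961 -0.0399]
 [ 0.409  -0.0902]] c [ 0.424  -0.0595  0.015 ] yaw ydir 14.539598247661814 xdir 14.48903019555546 0.05176268669247799 0.0440478774061641
pin [[336.9852 262.0288]] [ 0.4274 -0.0646  0.014 ] 0.005810084695899296 0.002080603089074985
pin [[336.9852 262.0288]] [ 0.4271 -0.0639  0.02  ] 0.00497348607398179 0.0019723894255141553
scene pads c [ 0.4191 -0.0568  0.015 ] [[ 0.4464 -0.0751]
 [ 0.4045 -0.0886]
 [ 0.4337 -0.0263]
 [ 0.3917 -0.0371]] pin [np.float64(0.006508695945657177), np.float64(0.001917048742186903)]
cover rect ((452.626220703125, 238.7376251220703), (61.96174621582031, 99.18829345703125), 22.19337272644043)
bush c [0.4528 0.2397 0.014 ] long dir 112.97404240973594 112.00643753718796
block ((451.97314453125, 236.68563842773438), (27.925064086914062, 49.40418243408203), 20.131391525268555)<stdin>:19: DeprecationWarning: Arrays of 2-dimensional vectors are deprecated. Use arrays of 3-dimensional vectors instead. (deprecated in NumPy 2.0)
```

Call:
{"fn": "servo_tool", "kwargs": {
  "steps": [
    {"x":8,"y":40,"z":0,"wz":4},
    {"x":17,"y":80,"z":0,"wz":8},
    {"x":26,"y":120,"z":0,"wz":13},
    {"x":36,"y":160,"z":0,"wz":17},
    {"x":48,"y":202,"z":0,"wz":22,"claw":1}
  ]
}}

```text
invalid input at $.steps[0]: expected keys x, y, z, wx, wy, wz, claw
```

Call:
{"fn": "servo_tool", "kwargs": {
  "steps": [
    {"x":8,"y":40,"z":0,"wz":4},
    {"x":17,"y":80,"z":0,"wz":8},
    {"x":26,"y":120,"z":0,"wz":13},
    {"x":36,"y":160,"z":0,"wz":17},
    {"x":48,"y":202,"z":0,"wz":22}
  ]
}}

```text
invalid input at $.steps[0]: expected keys x, y, z, wx, wy, wz, claw
```

Call:
{"fn": "servo_tool", "kwargs": {
  "steps": [
    {"x":8,"y":40,"z":0,"wz":4},
    {"x":17,"y":80,"z":0,"wz":8},
    {"x":26,"y":120,"z":0,"wz":13},
    {"x":36,"y":160,"z":0,"wz":17},
    {"x":48,"y":202,"z":0,"wz":22}
  ]
}}

```text
invalid input at $.steps[0]: expected keys x, y, z, wx, wy, wz, claw
```

Call:
{"fn": "servo_tool", "kwargs": {
  "steps": [
    {"x":10,"y":40,"z":-20,"wz":4},
    {"x":20,"y":80,"z":-50,"wz":8},
    {"x":30,"y":120,"z":-80,"wz":13},
    {"x":40,"y":170,"z":-110,"wz":17},
    {"x":46,"y":200,"z":-130,"wz":21.5}
  ]
}}

```text
invalid input at $.steps[0]: expected keys x, y, z, wx, wy, wz, claw
```

Call:
{"fn": "servo_tool", "kwargs": {
  "steps": [
    {"x":8,"y":40,"z":0,"wx":0,"wy":0,"wz":4,"claw":1},
    {"x":17,"y":80,"z":0,"wx":0,"wy":0,"wz":8,"claw":1},
    {"x":26,"y":120,"z":0,"wx":0,"wy":0,"wz":13,"claw":1},
    {"x":36,"y":160,"z":0,"wx":0,"wy":0,"wz":17,"claw":1},
    {"x":48,"y":202,"z":0,"wx":0,"wy":0,"wz":22,"claw":1}
  ]
}}

```text
clock: 0.6
ee_pos: [0.3099, -0.3636, 0.2417]
orientation: [-3.141, -0.0, 0.819]
contact_force: [0.8, 0.9, 0.9]
finger_gap: 0.0852
gripper_force: 0.0
```

Call:
{"fn": "servo_tool", "kwargs": {
  "steps": [
    {"x":8,"y":40,"z":0,"wx":0,"wy":0,"wz":4,"claw":1},
    {"x":17,"y":80,"z":0,"wx":0,"wy":0,"wz":8,"claw":1},
    {"x":26,"y":120,"z":0,"wx":0,"wy":0,"wz":13,"claw":1},
    {"x":36,"y":160,"z":0,"wx":0,"wy":0,"wz":17,"claw":1},
    {"x":48,"y":202,"z":0,"wx":0,"wy":0,"wz":22,"claw":1}
  ]
}}

```text
clock: 1.1
ee_pos: [0.3578, -0.1618, 0.242]
orientation: [-3.142, -0.0, 1.203]
contact_force: [0.2, -0.2, -0.8]
finger_gap: 0.0854
gripper_force: 0.0
```

Call:
{"fn": "servo_tool", "kwargs": {
  "steps": [
    {"x":8,"y":40,"z":0,"wx":0,"wy":0,"wz":4,"claw":1},
    {"x":17,"y":80,"z":0,"wx":0,"wy":0,"wz":8,"claw":1},
    {"x":26,"y":120,"z":0,"wx":0,"wy":0,"wz":13,"claw":1},
    {"x":36,"y":160,"z":0,"wx":0,"wy":0,"wz":17,"claw":1},
    {"x":48,"y":202,"z":0,"wx":0,"wy":0,"wz":22,"claw":1}
  ]
}}

```text
clock: 1.6
ee_pos: [0.4057, 0.0402, 0.2421]
orientation: [-3.142, 0.0, 1.588]
contact_force: [0.9, -0.6, -0.1]
finger_gap: 0.0858
gripper_force: 0.0
```

Call:
{"fn": "servo_tool", "kwargs": {
  "steps": [
    {"x":10,"y":40,"z":-20,"wx":0,"wy":0,"wz":4,"claw":1},
    {"x":20,"y":80,"z":-50,"wx":0,"wy":0,"wz":8,"claw":1},
    {"x":30,"y":120,"z":-80,"wx":0,"wy":0,"wz":13,"claw":1},
    {"x":40,"y":165,"z":-105,"wx":0,"wy":0,"wz":17,"claw":1},
    {"x":46,"y":200,"z":-130,"wx":0,"wy":0,"wz":21.5,"claw":1}
  ]
}}

```text
clock: 2.1
ee_pos: [0.4524, 0.2407, 0.1112]
orientation: [3.141, 0.0, 1.964]
contact_force: [1.0, 0.6, 0.1]
finger_gap: 0.0851
gripper_force: 0.0
```

```bash
python3 - <<'E'
from h import *
s=get_state();print(s['ee_pos'])
T=s['ee_pos']; 
out=[]
for n,z in(("scene",.05),("top",.05)):
    im=viewer.read_camera(n)[:,:,::-1].copy()
    u,v=proj(n,[.4525,.239,.03])[0]
    x,y=int(u)-50,int(v)-55
    y=max(0,min(y,345))
    c=cv2.resize(im[y:y+75,x:x+100] if n=="top" else im[y:y+75,x:x+100],None,fx=4,fy=4,interpolation=cv2.INTER_CUBIC)
    t=np.radians(22.3); ex=np.array([np.cos(t),np.sin(t),0]);ey=np.array([-np.sin(t),np.cos(t),0])
    for (sx,sy,zz,col) in((.014,.025,.05,(0,255,255)),(.032,.05,.014,(0,0,255))):
        q=[np.array([.4525,.239,zz])+a*sx*ex+b*sy*ey for a,b in((1,1),(1,-1),(-1,-1),(-1,1))]
        p=(proj(n,q)-[x,y]+.5)*4-.5
        cv2.polylines(c,[p.astype(int)],True,col,1)
    out.append(c)
cv2.imwrite("pics/g1.png",np.hstack(out))
E
```

```text
[0.4524424  0.24068135 0.11121825]
```

View pics/g1.png

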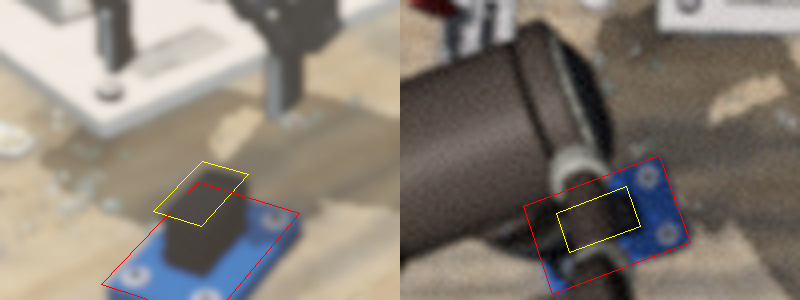

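Scene (left): the fingers straddle above the block, with tips at about (118,72) and (283,118), and the overlay sits about 20 crop px above the real plate. Top (right): the overlay fits the cover. The two cameras disagree by about 6 mm, so I'll use the known fingertips to check the scene camera.

```bash
python3 - <<'E'
from h import *
np.set_printoptions(precision=4,suppress=True)
T=np.array([.4524,.2407,0]); t=np.radians(22.5); ey=np.array([np.cos(t),np.sin(t),0]);ex=np.array([-np.sin(t),np.cos(t),0])
n="scene";u,v=proj(n,[.4525,.239,.03])[0];x,y=int(u)-50,int(v)-55
for s in(1,-1):
  for o in(.0425,.057):
   for w in(-.011,.011): print(s,o,w,((proj(n,T+ey*s*o+ex*w+[0,0,.113])-[x,y]+.5)*4-.5)[0])
im=cv2.imread("pics/g1.png")
c=cv2.resize(im[0:300,60:340],None,fx=2,fy=2,interpolation=cv2.INTER_CUBIC);cv2.imwrite("pics/g2.png",c)
E
```

```text
1 0.0425 -0.011 [134.8353  61.4715]
1 0.0425 0.011 [112.0826  81.7701]
1 0.057 -0.011 [110.9097  54.9095]
1 0.057 0.011 [87.8258 74.9433]
-1 0.0425 -0.011 [281.5599 101.7131]
-1 0.0425 0.011 [260.9762 123.6747]
-1 0.057 -0.011 [307.7521 108.8968]
-1 0.057 0.011 [287.5805 131.1622]
```

View pics/g2.png

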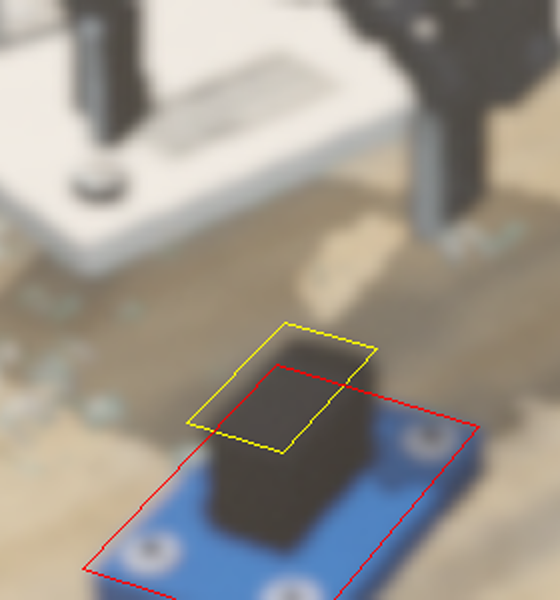

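Call:
{"fn": "servo_tool", "kwargs": {
  "squeeze": 50,
  "steps": [
    {"x":-2,"y":0,"z":-30,"wx":0,"wy":0,"wz":0,"claw":1},
    {"x":-2,"y":0,"z":-55,"wx":0,"wy":0,"wz":0,"claw":1},
    {"x":-2,"y":0,"z":-72,"wx":0,"wy":0,"wz":0,"claw":1},
    {"x":-2,"y":0,"z":-82,"wx":0,"wy":0,"wz":0,"claw":1},
    {"x":-2,"y":0,"z":-82,"wx":0,"wy":0,"wz":0,"claw":1}
  ]
}}

```text
clock: 2.7
ee_pos: [0.4489, 0.2377, 0.0292]
orientation: [-3.139, 0.0, 1.959]
contact_force: [-0.4, -0.5, -0.6]
finger_gap: 0.0854
gripper_force: 0.0
```

Call:
{"fn": "servo_tool", "kwargs": {
  "steps": [
    {"x":0,"y":0,"z":0,"wx":0,"wy":0,"wz":0,"claw":0.2},
    {"x":0,"y":0,"z":0,"wx":0,"wy":0,"wz":0,"claw":-0.2},
    {"x":0,"y":0,"z":0,"wx":0,"wy":0,"wz":0,"claw":-0.6},
    {"x":0,"y":0,"z":0,"wx":0,"wy":0,"wz":0,"claw":-1},
    {"x":0,"y":0,"z":0,"wx":0,"wy":0,"wz":0,"claw":-1}
  ]
}}

```text
clock: 3.2
ee_pos: [0.4512, 0.2391, 0.0313]
orientation: [3.139, -0.0, 1.96]
contact_force: [0.8, -0.9, 4.7]
finger_gap: 0.0275
gripper_force: 51.4
```

Call:
{"fn": "servo_tool", "kwargs": {
  "steps": [
    {"x":0,"y":0,"z":0,"wx":0,"wy":0,"wz":0,"claw":-1},
    {"x":0,"y":0,"z":0,"wx":0,"wy":0,"wz":0,"claw":-1},
    {"x":0,"y":0,"z":0,"wx":0,"wy":0,"wz":0,"claw":-1}
  ]
}}

```text
clock: 3.5
ee_pos: [0.4512, 0.239, 0.0313]
orientation: [3.139, 0.0, 1.96]
contact_force: [0.9, -0.4, 5.7]
finger_gap: 0.0274
gripper_force: 51.7
```

Call:
{"fn": "servo_tool", "kwargs": {
  "steps": [
    {"x":0,"y":0,"z":10,"wx":0,"wy":0,"wz":0,"claw":-1},
    {"x":0,"y":0,"z":30,"wx":0,"wy":0,"wz":0,"claw":-1},
    {"x":0,"y":0,"z":50,"wx":0,"wy":0,"wz":0,"claw":-1},
    {"x":0,"y":0,"z":60,"wx":0,"wy":0,"wz":0,"claw":-1},
    {"x":0,"y":0,"z":60,"wx":0,"wy":0,"wz":0,"claw":-1}
  ]
}}

```text
clock: 4.0
ee_pos: [0.451, 0.239, 0.0916]
orientation: [3.139, -0.0, 1.96]
contact_force: [0.4, -0.4, -3.0]
finger_gap: 0.0268
gripper_force: 50.5
```

Call:
{"fn": "servo_tool", "kwargs": {
  "steps": [
    {"x":-5,"y":-40,"z":5,"wx":0,"wy":0,"wz":-1,"claw":-1},
    {"x":-9,"y":-80,"z":5,"wx":0,"wy":0,"wz":-2,"claw":-1},
    {"x":-14,"y":-120,"z":5,"wx":0,"wy":0,"wz":-4,"claw":-1},
    {"x":-18,"y":-150,"z":5,"wx":0,"wy":0,"wz":-5,"claw":-1},
    {"x":-20,"y":-170,"z":5,"wx":0,"wy":0,"wz":-6,"claw":-1}
  ]
}}

```text
clock: 4.5
ee_pos: [0.4279, 0.0667, 0.094]
orientation: [-3.138, -0.0, 1.853]
contact_force: [-0.3, -0.5, -2.8]
finger_gap: 0.0272
gripper_force: 50.5
```

Call:
{"fn": "servo_tool", "kwargs": {
  "steps": [
    {"x":-2,"y":-30,"z":0,"wx":0,"wy":0,"wz":-1,"claw":-1},
    {"x":-4,"y":-60,"z":0,"wx":0,"wy":0,"wz":-2,"claw":-1},
    {"x":-6,"y":-95,"z":0,"wx":0,"wy":0,"wz":-2,"claw":-1},
    {"x":-7,"y":-120,"z":0,"wx":0,"wy":0,"wz":-2,"claw":-1},
    {"x":-7,"y":-128,"z":0,"wx":0,"wy":0,"wz":-2,"claw":-1}
  ]
}}

```text
clock: 5.0
ee_pos: [0.422, -0.0611, 0.0944]
orientation: [-3.14, -0.0, 1.818]
contact_force: [0.2, -0.3, -3.0]
finger_gap: 0.0274
gripper_force: 50.5
```

```bash
python3 - <<'E'
from h import *
print(get_state()['ee_pos'])
out=[]
C=np.array([.4220,-.0611,.0635]);N=np.array([.424,-.0595,0])
t=np.radians(14.4); ex=np.array([np.cos(t),np.sin(t),0]);ey=np.array([-np.sin(t),np.cos(t),0])
for n in("scene","top"):
    im=viewer.read_camera(n)[:,:,::-1].copy(); cv2.imwrite(f"pics/n1{n}.png",im)
    u,v=proj(n,[.424,-.0595,.04])[0]
    x,y=int(u)-50,int(v)-50
    k=4
    c=cv2.resize(im[y:y+100,x:x+100],None,fx=k,fy=k,interpolation=cv2.INTER_CUBIC)
    for (o,sx,sy,zz,col) in((C,.032,.05,.0635+.014,(0,0,255)),(N,.036,.072,.028,(0,255,0)),(N,.052,.1,.010,(255,0,255))):
        q=[o*[1,1,0]+[0,0,zz]+a*sx*ex+b*sy*ey for a,b in((1,1),(1,-1),(-1,-1),(-1,1))]
        p=(proj(n,q)-[x,y]+.5)*k-.5
        cv2.polylines(c,[p.astype(int)],True,col,1)
    out.append(c)
cv2.imwrite("pics/n1.png",np.hstack(out))
E
```

```text
[ 0.42200843 -0.06109022  0.0943765 ]
```

View pics/n1.png

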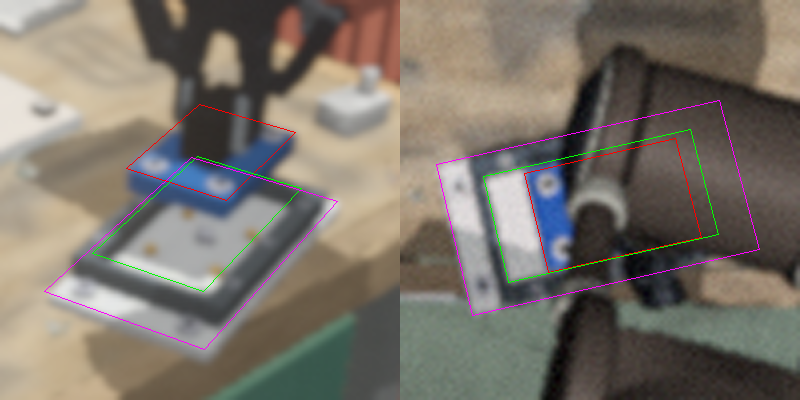

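Scene (left): the red cover outline matches the real plate within about 1 px. The nest sits a little lower than the green/magenta overlay, with pads at (187,214), (250,234), (151,249) and (217,270) and the pin at about (205,237). Top (right): cover and nest outlines both match at the visible left ends.

```bash
python3 - <<'E'
from h import *
from scipy.optimize import least_squares
np.set_printoptions(precision=4,suppress=True)
def refine(m,x0,r):
    out=[]
    for u,v in x0:
        for _ in range(3):
            Y,X=np.mgrid[round(v)-r:round(v)+r+1,round(u)-r:round(u)+r+1]; w=m[Y,X].astype(float); w=w-np.percentile(w,60); w[w<0]=0
            u,v=(w*X).sum()/w.sum(),(w*Y).sum()/w.sum()
        out.append([u,v])
    return np.array(out)
n="scene";im=cv2.imread("pics/n1scene.png");hsv=cv2.cvtColor(im,cv2.COLOR_BGR2HSV)
u,v=proj(n,[.424,-.0595,.04])[0];o=np.array([int(u)-50,int(v)-50])
pads=refine(hsv[:,:,1],(np.array([[187,214],[250,234],[151,249],[217,270]])+.5)/4-.5+o,2)
print("pads crop",(pads-o+.5)*4-.5)
P=ray(n,pads,.015); print("nest by scene",P[:,:2],P.mean(0))
pin=refine(255-hsv[:,:,2].astype(int),(np.array([[205,237]])+.5)/4-.5+o,2)
t=np.radians(14.5); ex=np.array([np.cos(t),np.sin(t),0]);ey=np.array([-np.sin(t),np.cos(t),0])
for z in(.012,.015,.018): q=ray(n,pin,z)[0]-P.mean(0); print("pin",(pin-o+.5)*4-.5,z,q@ex,q@ey)
# blue silhouettes: compare observed mask with predicted plate box, fit shift x,y
def fit(n,im,C,yaw,zb):
    h=cv2.cvtColor(im,cv2.COLOR_BGR2HSV); m=((h[:,:,0]>98)&(h[:,:,0]<128)&(h[:,:,1]>110)).astype(np.uint8)
    t=np.radians(yaw); ex=np.array([np.cos(t),np.sin(t),0]);ey=np.array([-np.sin(t),np.cos(t),0])
    box=lambda c:np.array([c+a*.032*ex+b*.05*ey+[0,0,k] for a in(1,-1) for b in(1,-1) for k in(0,.014)])
    p=proj(n,box(np.r_[C,zb])); lo=p.min(0).astype(int)-6; hi=p.max(0).astype(int)+6
    M=np.zeros_like(m); M[lo[1]:hi[1],lo[0]:hi[0]]=m[lo[1]:hi[1],lo[0]:hi[0]]
    hull=cv2.convexHull(cv2.findNonZero(M)); print(n,"mask",cv2.boundingRect(hull),"pred",p.min(0),p.max(0))
    return M
M=fit("scene",im,[.422,-.0611],14.4,.0635)
s0=cv2.imread("pics/scene0.png");
for C in([.4525,.239],[.4490,.2405],[.4475,.242]): fit("scene",s0,C,22.3,0)
fit("top",cv2.imread("pics/n1top.png"),[.422,-.0611],14.4,.0635)
E
```

```text
pads crop [[197.1632 194.8263]
 [251.8573 234.0282]
 [150.1952 249.0714]
 [216.3308 270.3762]]
nest by scene [[ 0.4587 -0.0997]
 [ 0.405  -0.0881]
 [ 0.4347 -0.0267]
 [ 0.3928 -0.0387]] [ 0.4228 -0.0633  0.015 ]
pin [[203.6625 239.4625]] 0.012 0.0003737047067833516 -0.0010986935816176267
pin [[203.6625 239.4625]] 0.015 -0.0014671352205226805 0.003476566686665917
pin [[203.6625 239.4625]] 0.018 -0.003307975147828661 0.008051826954949218
scene mask (339, 203, 39, 20) pred [336.8017 194.7912] [379.4329 223.8697]
scene mask (231, 262, 46, 31) pred [228.037  255.3184] [277.5969 295.2626]
scene mask (231, 262, 46, 31) pred [228.4224 256.2675] [278.1308 296.4688]
scene mask (231, 262, 46, 31) pred [228.2446 256.8236] [278.0637 297.1762]
top mask (318, 250, 26, 31) pred [316.3927 246.3464] [361.09   279.7322]
```

Call:
{"fn": "servo_tool", "kwargs": {
  "steps": [
    {"x":0,"y":7,"z":-10,"wx":0,"wy":0,"wz":0,"claw":-1},
    {"x":0,"y":7,"z":-22,"wx":0,"wy":0,"wz":0,"claw":-1},
    {"x":0,"y":7,"z":-30,"wx":0,"wy":0,"wz":0,"claw":-1},
    {"x":0,"y":7,"z":-33,"wx":0,"wy":0,"wz":0,"claw":-1},
    {"x":0,"y":7,"z":-36,"wx":0,"wy":0,"wz":0,"claw":-1}
  ]
}}

```text
clock: 5.6
ee_pos: [0.4227, -0.0518, 0.0585]
orientation: [-3.14, -0.001, 1.821]
contact_force: [-0.7, 0.1, -2.1]
finger_gap: 0.0275
gripper_force: 50.6
```

Call:
{"fn": "servo_tool", "kwargs": {
  "steps": [
    {"x":0,"y":0,"z":-1,"wx":0,"wy":0,"wz":0,"claw":-1},
    {"x":0,"y":0,"z":-2,"wx":0,"wy":0,"wz":0,"claw":-1},
    {"x":0,"y":0,"z":-2,"wx":0,"wy":0,"wz":0,"claw":-1}
  ]
}}

```text
clock: 5.9
ee_pos: [0.4234, -0.0525, 0.0574]
orientation: [3.141, 0.0, 1.82]
contact_force: [0.3, -0.6, -2.9]
finger_gap: 0.0273
gripper_force: 50.6
```

Call:
{"fn": "servo_tool", "kwargs": {
  "steps": [
    {"x":0,"y":0,"z":-2,"wx":0,"wy":0,"wz":0,"claw":-1},
    {"x":0,"y":0,"z":-4,"wx":0,"wy":0,"wz":0,"claw":-1},
    {"x":0,"y":0,"z":-5,"wx":0,"wy":0,"wz":0,"claw":-1},
    {"x":0,"y":0,"z":-5,"wx":0,"wy":0,"wz":0,"claw":-1}
  ]
}}

```text
clock: 6.3
ee_pos: [0.4229, -0.0524, 0.0521]
orientation: [-3.141, -0.0, 1.82]
contact_force: [0.0, 0.2, -2.4]
finger_gap: 0.0271
gripper_force: 50.6
```

Call:
{"fn": "servo_tool", "kwargs": {
  "steps": [
    {"x":0,"y":0,"z":-1,"wx":0,"wy":0,"wz":0,"claw":-1},
    {"x":0,"y":0,"z":-2,"wx":0,"wy":0,"wz":0,"claw":-1},
    {"x":0,"y":0,"z":-2,"wx":0,"wy":0,"wz":0,"claw":-1}
  ]
}}

```text
clock: 6.6
ee_pos: [0.4233, -0.0524, 0.0511]
orientation: [-3.141, -0.0, 1.82]
contact_force: [-2.6, 1.1, 5.9]
finger_gap: 0.0275
gripper_force: 51.9
```

Underside is at 20 mm with about 9 N of contact, so it is riding on the pin. Now sliding along the channel.

Call:
{"fn": "servo_tool", "kwargs": {
  "steps": [
    {"x":0.25,"y":-1,"z":0,"wx":0,"wy":0,"wz":0,"claw":-1},
    {"x":0.5,"y":-2,"z":0,"wx":0,"wy":0,"wz":0,"claw":-1},
    {"x":0.75,"y":-3,"z":0,"wx":0,"wy":0,"wz":0,"claw":-1},
    {"x":1,"y":-4,"z":0,"wx":0,"wy":0,"wz":0,"claw":-1}
  ]
}}

```text
clock: 7.0
ee_pos: [0.4243, -0.0553, 0.0511]
orientation: [3.141, -0.002, 1.819]
contact_force: [-2.4, 5.3, 6.7]
finger_gap: 0.0273
gripper_force: 51.8
```

Call:
{"fn": "servo_tool", "kwargs": {
  "steps": [
    {"x":0.25,"y":-1,"z":-0.3,"wx":0,"wy":0,"wz":0,"claw":-1},
    {"x":0.5,"y":-2,"z":-0.3,"wx":0,"wy":0,"wz":0,"claw":-1}
  ]
}}

```text
clock: 7.2
ee_pos: [0.4248, -0.057, 0.051]
orientation: [3.141, -0.003, 1.818]
contact_force: [-2.1, 6.0, 7.5]
finger_gap: 0.0273
gripper_force: 52.2
```

Call:
{"fn": "servo_tool", "kwargs": {
  "steps": [
    {"x":0.25,"y":-1,"z":0,"wx":0,"wy":0,"wz":0,"claw":-1},
    {"x":0.5,"y":-2,"z":0,"wx":0,"wy":0,"wz":0,"claw":-1}
  ]
}}

```text
clock: 7.4
ee_pos: [0.4255, -0.0595, 0.0508]
orientation: [3.141, -0.001, 1.819]
contact_force: [-1.0, 3.3, 2.9]
finger_gap: 0.0272
gripper_force: 51.5
```

Call:
{"fn": "servo_tool", "kwargs": {
  "steps": [
    {"x":0,"y":0,"z":-0.7,"wx":0,"wy":0,"wz":0,"claw":-1},
    {"x":0.25,"y":-1,"z":-0.7,"wx":0,"wy":0,"wz":0,"claw":-1},
    {"x":0.25,"y":-1,"z":-0.7,"wx":0,"wy":0,"wz":0,"claw":-1}
  ]
}}

```text
clock: 7.7
ee_pos: [0.4257, -0.0618, 0.0491]
orientation: [3.141, 0.001, 1.821]
contact_force: [0.1, -0.1, -1.3]
finger_gap: 0.0272
gripper_force: 50.8
```

Call:
{"fn": "servo_tool", "kwargs": {
  "steps": [
    {"x":0.25,"y":-1,"z":-0.7,"wx":0,"wy":0,"wz":0,"claw":-1},
    {"x":0.25,"y":-1,"z":-0.7,"wx":0,"wy":0,"wz":0,"claw":-1}
  ]
}}

```text
clock: 7.9
ee_pos: [0.4256, -0.0627, 0.0483]
orientation: [-3.141, 0.0, 1.82]
contact_force: [1.0, -1.4, -1.6]
finger_gap: 0.0275
gripper_force: 50.8
```

It has dropped onto the pin. Lowering straight down to the pads.

Call:
{"fn": "servo_tool", "kwargs": {
  "steps": [
    {"x":0,"y":0,"z":-1,"wx":0,"wy":0,"wz":0,"claw":-1},
    {"x":0,"y":0,"z":-2,"wx":0,"wy":0,"wz":0,"claw":-1},
    {"x":0,"y":0,"z":-2,"wx":0,"wy":0,"wz":0,"claw":-1}
  ]
}}

```text
clock: 8.2
ee_pos: [0.4259, -0.0628, 0.0465]
orientation: [3.141, 0.001, 1.821]
contact_force: [1.4, -3.2, -3.1]
finger_gap: 0.0272
gripper_force: 50.5
```

Call:
{"fn": "servo_tool", "kwargs": {
  "steps": [
    {"x":0,"y":0,"z":-1,"wx":0,"wy":0,"wz":0,"claw":-1},
    {"x":0,"y":0,"z":-2,"wx":0,"wy":0,"wz":0,"claw":-1},
    {"x":0,"y":0,"z":-2,"wx":0,"wy":0,"wz":0,"claw":-1}
  ]
}}

```text
clock: 8.5
ee_pos: [0.426, -0.0628, 0.045]
orientation: [3.141, 0.001, 1.821]
contact_force: [-1.3, -4.4, 4.5]
finger_gap: 0.0272
gripper_force: 51.5
```

Call:
{"fn": "servo_tool", "kwargs": {
  "steps": [
    {"x":0.2,"y":-0.8,"z":-1,"wx":0,"wy":0,"wz":0,"claw":-1},
    {"x":0.2,"y":-0.8,"z":-2,"wx":0,"wy":0,"wz":0,"claw":-1},
    {"x":0.2,"y":-0.8,"z":-3,"wx":0,"wy":0,"wz":0,"claw":-1},
    {"x":0.2,"y":-0.8,"z":-3,"wx":0,"wy":0,"wz":0,"claw":-1}
  ]
}}

```text
clock: 8.9
ee_pos: [0.426, -0.063, 0.0423]
orientation: [-3.142, -0.001, 1.82]
contact_force: [-2.4, -1.6, 8.8]
finger_gap: 0.0273
gripper_force: 52.2
```

Call:
{"fn": "servo_tool", "kwargs": {
  "steps": [
    {"x":0,"y":0,"z":-1,"wx":0,"wy":0,"wz":0,"claw":-1},
    {"x":0,"y":0,"z":-2,"wx":0,"wy":0,"wz":0,"claw":-1},
    {"x":0,"y":0,"z":-2,"wx":0,"wy":0,"wz":0,"claw":-1}
  ]
}}

```text
clock: 9.2
ee_pos: [0.4261, -0.063, 0.0413]
orientation: [-3.141, -0.001, 1.82]
contact_force: [-5.8, -1.5, 19.2]
finger_gap: 0.0274
gripper_force: 53.4
```

Call:
{"fn": "servo_tool", "kwargs": {
  "squeeze": 70,
  "steps": [
    {"x":-0.3,"y":0,"z":-0.6,"wx":0,"wy":0,"wz":0,"claw":-1},
    {"x":-0.3,"y":0,"z":-0.6,"wx":0,"wy":0,"wz":0,"claw":-1},
    {"x":-0.3,"y":0,"z":-0.6,"wx":0,"wy":0,"wz":0,"claw":-1},
    {"x":-0.3,"y":0,"z":-0.6,"wx":0,"wy":0,"wz":0,"claw":-1},
    {"x":-0.3,"y":0,"z":-0.6,"wx":0,"wy":0,"wz":0,"claw":-1}
  ]
}}

```text
clock: 9.7
ee_pos: [0.426, -0.063, 0.0413]
orientation: [-3.141, -0.001, 1.82]
contact_force: [-7.3, 0.2, 24.2]
finger_gap: 0.0273
gripper_force: 67.7
```

```bash
python3 - <<'E'
from h import *
im=viewer.read_camera("scene")[:,:,::-1]
cv2.imwrite("pics/f1.png",cv2.resize(im[175:300,280:420],None,fx=4,fy=4,interpolation=cv2.INTER_CUBIC))
s=get_state();print(s['ee_pos'],s['contact_force'],s['torque'],s['gripper_force'])
E
```

```text
[ 0.42602539 -0.06295917  0.04132678] [-6.90726311 -0.33387826 24.67919539] [-0.05025997  0.99405014 -0.01465417] 67.67816305160522
```

View pics/f1.png

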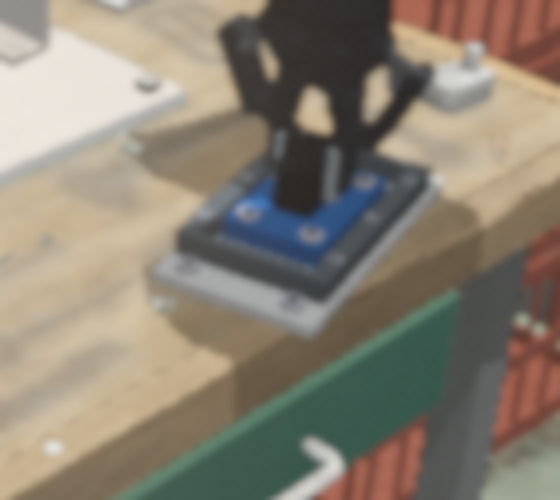

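The picture shows the cover (blue, about (300,215)) level inside the rails and below their tops. The height didn't change as the push grew from 22 to 27 N, so it is hard on the floor. The gauge block hasn't moved.

```bash
python3 -c "
from workcell import manip
print(manip.job_done())"
```

```text
the job is handed in; nothing more can be done
None
```

I handed the job in at about 10 s: the cover is over the pin and pressed flush on the nest floor, still gripped and held down with about 27 N, and I saw no contact with the bystander objects; no verdict was returned.

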